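Fit the spare roller to the bench dough sheeter

TASK

Flip the toggle clamp on the dock right over to its open stop, then draw the dough roller lengthwise out of the hooded dock by its free end and set it down to rest against the stop ledge of the sloping board, letting go of it there. Then take it again by its middle and lower it into the two V-shaped rests of the dough sheeter, letting go only once it lies in them; leave the clamp open. Never let the roller run down the slope by itself or roll off the board, and leave the bowl, tin and jar where they are.

Things in the scene. Friction and masses are not known exactly. Their poses are not given: they have to be found in the camera images.
- roller_center (a point): Centre of the dough roller: wooden barrel 56 mm in diameter, 124 mm long, with a steel journal (shaft end) 20 mm in diameter, 34 mm long at each end; 192 mm over all; 0.2 to 0.45 kg. Own y axis along the roller, both ends alike, any angle about y. Rolls freely. Starts in the dock along the board's y, centre about x 2, y 80, z 58 mm in the board's frame.
- board: Fixed sloping wooden board, y = -235 to 195 mm, 200 mm wide along x. Origin on the bench surface under the middle of the parked roller's free journal; z up, x points down the slope, +y into the dock. Top slopes down to +x by 0.07 rad: 30 mm above the bench at x = 0, 23 mm at x = 98 mm. A stop ledge 7 mm high, 16 mm wide runs along the lower edge, uphill face at x = 115 mm.
- dock_mouth (a point): Middle of the open (-y) end of the steel dock, on the roof's top (97 mm above the bench; y = 35 mm). Axes as the board's. The dock is a hood over the roller: inner walls at x = -30 and +30 mm, roof from y = 35 to 188 mm, closed at +y. Only the roller's -y journal (y = -17 to +17 mm) and 18 mm of barrel stick out. The clamp's bracket stands on the roof at y = 88 to 122 mm, 133 mm high.
- ledge_rest (a point): Where the roller's centre lies when it rests against the ledge, axis along the board's y, clear of the dock: x = 98, y = -85, z = 51 mm in the board's frame. Axes as the board's. Within about 25 mm of it along y will do.
- clamp (a joint): Angle of the toggle clamp: 0 closed (stop), 2.0 open (stop). Its weight holds it shut; past about 0.6 rad it falls over centre and goes to the open stop by itself. Pushing the handle takes about 1 to 2 N. Swings in the board's y-z plane. Closed, its foot stands over the free journal at y = 12 mm, in front of the barrel.
- clamp_hinge (a point): The clamp's hinge point: x = 0, y = 105, z = 122 mm in the board's frame; the hinge runs along the board's x. Its attitude turns with the clamp.
- clamp_tip (a point): Free end of the clamp's handle, 110 mm from the hinge; its last 68 mm are a black round grip 20 mm in diameter. Closed, it stands up, leaning 25 degrees to the board's -y. To open, push it to the board's +y (away from the roller's free end), over the top; it ends level above the roof, pointing to +y, with the clamp's arm standing up.
- seat (a point): Where the roller's centre must lie in the fixed dough sheeter, 109 mm above the bench; x along the roller's place, z up. Two steel rests with 90-degree V's open upwards, at x = -86 to -68 and 68 to 86 mm, take the journals; barrel between them, 6 mm to spare at each end. V tops 14 mm above this point, 56 mm apart. A fixed lower roller's top is 75 mm above the bench; base plate 220 x 120 mm.
- bowl_mid (a point): Bystander: steel bowl, 110 mm across, 60 mm high; point at half height.
- tin_mid (a point): Bystander: dark loaf tin, 90 x 150 x 60 mm; point at half height.
- jar_mid (a point): Bystander: glass jar, 70 mm across, 100 mm high; point at half height.
Things that resemble listed ones, but are neither listed nor needed, are in the scene too. There is more than one size of the part that bears roller_center; the job needs the smallest.

How it is judged:
By the outcome, as a careful person would: the job done as asked, in the order asked, and still so for the second after the job is handed in, with the robot touching nothing.
It also fails if it takes over 66 s, if anything falls off the work surface, if the arm or the gripper's body presses on something with over 40 N, if the wrist force passes 120 N, or if a joint passes its speed limit or range.

ROBOT

A 6-joint arm with a two-finger parallel gripper is mounted at the origin on the work surface. World frame = base frame: x ahead of the robot, y to its left, z up, the work surface at z = 0. Lengths are in m, angles in degrees, forces in N, time in s.
With the tool pointing down it reaches from about 0.4 to 0.825 m from the base axis. Payload 7 kg.
Tool frame: the origin (TCP) lies on the centre line of the jaws, within the pads' length; the fingertips stand 17 mm ahead of it and the grasp point (between the pads) lies 2 mm behind it; z points along the fingers, y is the direction in which the jaws open and shut (so a half turn about z gives the same grasp; the last joint's range is limited). The gripper opens to 88 mm and grips with 3 to 60 N. Pads are 19 mm wide; open, the fingers measure 130 mm over their backs; the gripper's body (78 mm by 193 mm) begins 47 mm behind the grasp point.
Start: joints at [-56.717, 20.546, 0.682, 0, -70.136, -16.507], TCP at [0.195, -0.646, 0.244] pointing down, gripper open.
Joint ranges: [-176.03, 176.03], [-82.01, 121.73], [-58.28, 71.71], [-173.87, 95.51], [-174.79, -0.11], [-173.66, 173.66]. Speed limits (degrees/s): [136.94, 136.94, 172.46, 180, 180, 180].

INTERFACE

Orientations are given as [roll, pitch, yaw] about the fixed x, y, z axes, in that order (R = Rz(yaw) Ry(pitch) Rx(roll)).
In Python, from plant import telemetry, vision, close_job, recognise, silhouettes, place_of gives the robot as it stands.
- The arm moves only by the shell command python3 -m handwheel 'ROWS'. ROWS is JSON, a list that holds one entry, the list of rows, each a list of 5 numbers: the shift along the tool's x, y, z in m, then the turn about the tool's z in rad, then the closure, from 0 (fully open) to 1 (shut). In form: [[[tx, ty, tz, yaw, gripper], ...]]. A call has 1 to 20 rows; each row shifts and turns the commanded pose from where the row before left it, along the tool's axes as they then stand; what a row does not reach is not made up. A row lasts 1/12 s, in which the tool goes at most 41.7 mm and 7.16 degrees, less where a joint would pass 70% of its speed; a pose out of reach is approached as far as the arm can. A call with a gripper value outside its range is refused whole. The fingers move at their own pace and stop on an object; the grip force is fixed at half the most. Time passes only in rows, so rows that do not move let the fingers close. It gives the time, the measured TCP pose, the force and the opening at its end, in the units of the state.
- telemetry.get_obs(): the state, without advancing time (a new reading comes with each control period).
- vision.snapshot(name): name is "scene" or "top" or "wrist"; returns a dict with "color" (384x512x3 uint8, red, green, blue), "mtx" (3x3 intrinsics, pixels), "cam_to_world" (4x4, takes a point from camera to world coordinates); the wrist camera has in their place "tool_from_camera" (4x4, takes a point from camera to tool coordinates, whose origin is the TCP and whose axes are the flange's). Camera axes: x right, y down, z forward; pixel columns grow to the right and rows downward; lengths in m; the calibration is good to about 2 mm. A picture is of the moment at which its call begins: read the wrist's pose just before it. There is no depth.
- close_job(): hands the job in, once; it reports no verdict.
Trained networks look in a picture, given as the dict that the camera call returned (one of the last four; its "shot" number tells which), for a name from the list of things; names that differ only in an ending like _2 or _b are one class to them, and where a whole thing is asked for, a point or a joint stands for the part that bears it (a point fixed in the world has none). Each returns a list of dicts, best first, with "conf" (0 to 1); they miss things now and then, are a little off and sometimes report something else, mostly with a low value. They report only what shows in the picture. A call takes as long as a camera call. They do not tell look-alikes from the thing itself.
- recognise(name, picture): "xy" ([column, row] in pixels, amid what is visible of it).
- silhouettes(name, picture): "region" (384x512 bool, what is visible of it) and "xy" ([column, row] in pixels, amid what is visible of it).
- place_of(name, picture): "xy" ([column, row] in pixels: a listed point, or the origin of a listed thing).
The state is a dict: "clock": time; "joint_pos": joint angles; "qvel": joint speeds; "tau": joint torques, N m; "tool_pos": TCP position; "orientation": TCP orientation; "force": force on the tool from outside, world axes, zero at the start; "moment": the same for the moment, N m; "opening": finger opening in m.
Only numpy, scipy, OpenCV 4.12 (cv2) and the standard library are available. Lean on these libraries where they do the work, as an engineer would, in place of code of your own. Each camera call takes 0.05 s, during which the arm holds its last target.

## Working session

There is one attempt and no reset: what is moved stays moved. The work goes in short steps, Python scripts to look and compute and a shell command to move; the robot and the scene stay as the last step left them, time stands still between calls to the robot, and variables do not carry over. Pictures are saved under pics/ and viewed, and the job is handed in when it is done.

```bash
ls; mkdir -p pics; python3 - <<'E'
from plant import telemetry, vision
import cv2,numpy as np
o=telemetry.get_obs();print(o)
for n in ["scene","top"]:
    s=vision.snapshot(n);print(n,s['shot'],np.round(s['mtx'],1).tolist(),np.round(s['cam_to_world'],3).tolist())
    cv2.imwrite(f'pics/{n}0.png',s['color'][:,:,::-1])
E
```

```text
pics
{'clock': 0.0, 'joint_pos': array([-5.67164366e+01,  2.05915304e+01,  6.33243557e-01, -1.78421907e-02,
       -7.01344950e+01, -1.65087299e+01]), 'qvel': array([ 0.06935722,  0.09066324, -0.00022345, -0.06218718,  0.02862241,
        0.03261391]), 'tau': array([-1.72493870e-03, -5.82717276e+01,  2.93054259e+01,  6.99711174e+00,
        6.94550079e-03, -1.78028963e-04]), 'tool_pos': array([ 0.19466835, -0.6458475 ,  0.24262471]), 'orientation': array([ 1.79906277e+02, -1.02859822e-02, -1.63231235e+02]), 'force': array([ 0.1886568 , -0.35973793, -0.55996087]), 'moment': array([-0.01518857,  0.0683525 ,  0.02447734]), 'opening': 0.08753570550026488}
scene 1 [[391.5, 0.0, 258.9], [0.0, 391.5, 189.0], [0.0, 0.0, 1.0]] [[0.401, 0.785, -0.471, 0.994], [0.916, -0.352, 0.194, -0.106], [-0.014, -0.509, -0.86, 1.02], [0.0, 0.0, 0.0, 1.0]]
top 2 [[416.3, 0.0, 258.4], [0.0, 416.3, 196.4], [0.0, 0.0, 1.0]] [[0.002, -0.991, 0.132, 0.342], [-1.0, 0.001, 0.019, 0.087], [-0.019, -0.132, -0.991, 1.295], [0.0, 0.0, 0.0, 1.0]]
```

View pics/scene0.png

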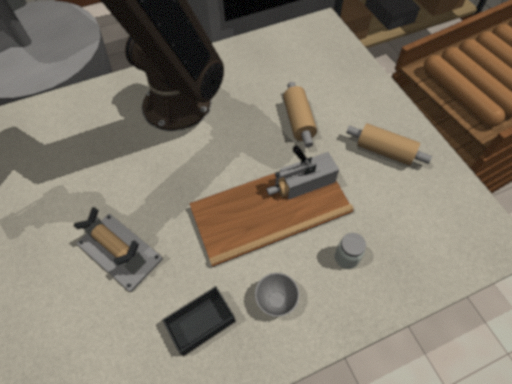

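View pics/top0.png

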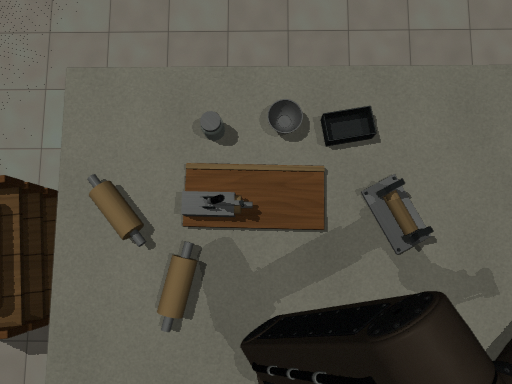

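The scene view shows the board with the dock and clamp at about (270,200) and the sheeter at (118,250). Two larger decoy rollers lie at (300,115) and (390,145). In the top view the dock is at (210,203), with the free journal pointing right at (248,205), and the sheeter is at (402,215). Next I'll triangulate with the networks.

```bash
cat > h.py <<'E'
from plant import telemetry, vision, recognise, silhouettes, place_of
import cv2,numpy as np
def rays(s,xy):
    K=s['mtx'];T=s['cam_to_world'];d=np.linalg.inv(K)@np.array([xy[0],xy[1],1.]);d=T[:3,:3]@d
    return T[:3,3],d/np.linalg.norm(d)
def tri(obs):
    A=np.zeros((3,3));b=np.zeros(3)
    for c,d in obs:
        P=np.eye(3)-np.outer(d,d);A+=P;b+=P@c
    p=np.linalg.solve(A,b);return p,[float(np.linalg.norm((np.eye(3)-np.outer(d,d))@(p-c))) for c,d in obs]
def onz(s,xy,z):
    c,d=rays(s,xy);return c+d*(z-c[2])/d[2]
def proj(s,p):
    T=np.linalg.inv(s['cam_to_world']);q=T[:3,:3]@np.array(p)+T[:3,3];u=s['mtx']@q;return u[:2]/u[2]
E
python3 - <<'E'
from h import *
a=vision.snapshot('scene');b=vision.snapshot('top')
Z=dict(board=0,dock_mouth=.097,clamp_hinge=.122,clamp_tip=.122+.11*np.cos(np.radians(25)),roller_center=.058,ledge_rest=.051,seat=.109,bowl_mid=.03,tin_mid=.03,jar_mid=.05)
for n,z in Z.items():
    ra=place_of(n,a);rb=place_of(n,b)
    print(n,z)
    for s,r in((a,ra),(b,rb)):
        for q in r[:3]: print('   ',s['shot'],np.round(q['xy'],1),round(q['conf'],2),np.round(onz(s,q['xy'],z),3))
    if ra and rb:
        p,e=tri([rays(a,ra[0]['xy']),rays(b,rb[0]['xy'])]);print('   tri',np.round(p,4),np.round(e,4))
E
```

```text
board 0
    3 [269.9 199.4] 0.68 [0.482 0.139 0.   ]
    4 [249.  206.4] 0.69 [0.483 0.142 0.   ]
   tri [4.821e-01 1.402e-01 4.000e-04] [0.0014 0.0014]
dock_mouth 0.097
    3 [282.2 176.7] 0.63 [0.478 0.177 0.097]
    4 [232.2 204.3] 0.68 [0.478 0.186 0.097]
    4 [208.  202.3] 0.56 [0.484 0.257 0.097]
   tri [0.4773 0.1824 0.0931] [0.0044 0.0044]
clamp_hinge 0.122
    3 [310.4 168.1] 0.56 [0.499 0.252 0.122]
    4 [208.4 200.8] 0.64 [0.485 0.252 0.122]
   tri [0.4884 0.2567 0.1044] [0.0022 0.0022]
clamp_tip 0.2216938565740315
    3 [292.1 145.8] 0.82 [0.475 0.201 0.222]
    4 [221.2 196.8] 0.78 [0.484 0.205 0.222]
   tri [0.4814 0.2008 0.2311] [0.0032 0.0032]
roller_center 0.058
    3 [385.5 145.4] 0.88 [0.483 0.523 0.058]
    3 [301.6 178.8] 0.8 [0.486 0.237 0.058]
    3 [298.2 117.8] 0.62 [0.276 0.331 0.058]
    4 [176.  285.3] 0.75 [0.244 0.352 0.058]
    4 [116.1 210.3] 0.73 [0.465 0.539 0.058]
   tri [ 0.335   0.4799 -0.0466] [0.1442 0.1442]
ledge_rest 0.051
    3 [258.4 227.9] 0.65 [0.575 0.062 0.051]
    3 [293.7 146.1] 0.3 [0.367 0.271 0.051]
    4 [274. 178.] 0.92 [0.564 0.064 0.051]
   tri [0.567  0.0641 0.0329] [0.0005 0.0005]
seat 0.109
    3 [106.8 236.2] 0.75 [ 0.465 -0.309  0.109]
    3 [270.4 199.3] 0.26 [0.537 0.114 0.109]
    4 [408.7 206.9] 0.71 [ 0.469 -0.318  0.109]
   tri [ 0.4687 -0.3109  0.1182] [0.0036 0.0036]
bowl_mid 0.03
    3 [276.3 300.2] 0.91 [0.767 0.026 0.03 ]
    4 [280.6 116.1] 0.87 [0.765 0.042 0.03 ]
    4 [347.5 124.7] 0.31 [ 0.736 -0.167  0.03 ]
   tri [0.7664 0.0349 0.0186] [0.0073 0.0073]
tin_mid 0.03
    3 [197.8 317. ] 0.92 [ 0.726 -0.168  0.03 ]
    4 [344.6 122.5] 0.6 [ 0.743 -0.158  0.03 ]
   tri [ 0.7343 -0.1598  0.0541] [0.0069 0.0069]
jar_mid 0.05
    3 [350.1 249.1] 0.97 [0.729 0.257 0.05 ]
    3 [298.7 179.4] 0.51 [0.48  0.231 0.05 ]
```

```bash
python3 - <<'E'
from h import *
a=vision.snapshot('scene');b=vision.snapshot('top')
A=cv2.resize(a['color'][130:280,170:370],None,fx=4,fy=4,interpolation=cv2.INTER_CUBIC)
B=cv2.resize(b['color'][150:260,160:340],None,fx=4.4,fy=4.4,interpolation=cv2.INTER_CUBIC)
C=cv2.resize(b['color'][160:260,350:450],None,fx=6,fy=6,interpolation=cv2.INTER_CUBIC)
D=cv2.resize(a['color'][195:295,60:170],None,fx=6,fy=6,interpolation=cv2.INTER_CUBIC)
g=lambda im:np.clip(255*(im[:,:,::-1]/255.)**.6,0,255)
for n,i in zip('ABCD',(A,B,C,D)): cv2.imwrite(f'pics/z{n}.png',g(i))
E
```

```text
[ WARN:0@0.885] global loadsave.cpp:1063 imwrite_ Unsupported depth image for selected encoder is fallbacked to CV_8U.
```

View pics/zA.png

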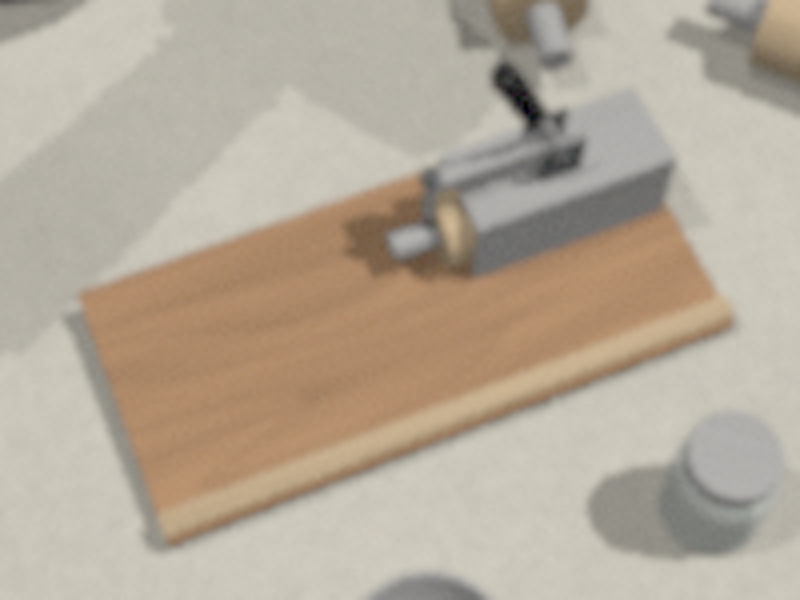

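View pics/zB.png

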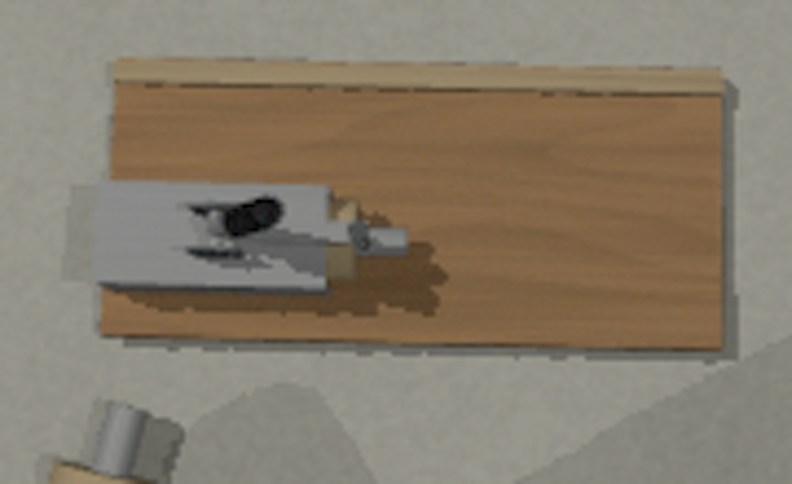

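View pics/zC.png

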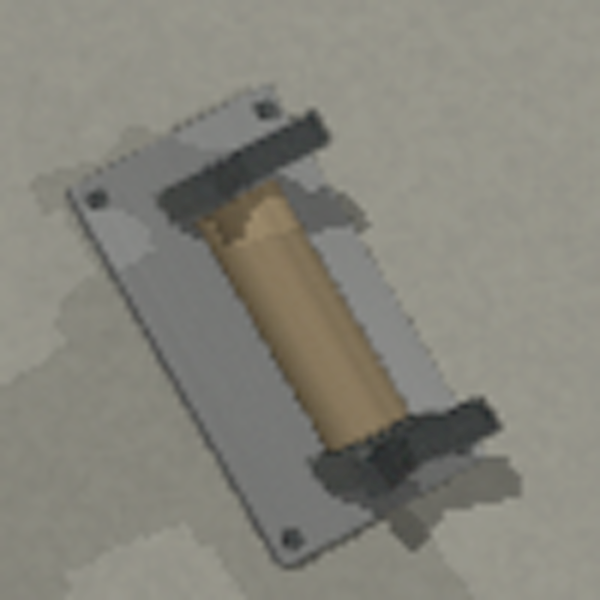

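View pics/zD.png

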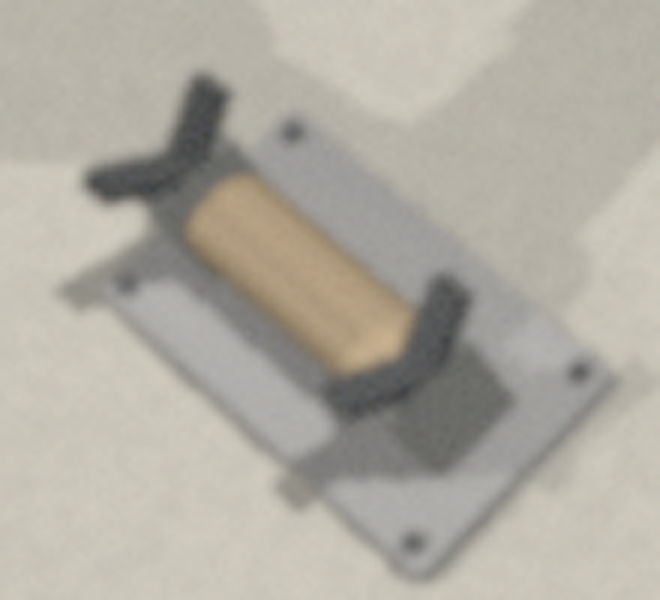

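```bash
python3 - <<'E'
from h import *
from scipy.optimize import least_squares
a=vision.snapshot('scene');b=vision.snapshot('top')
def fit(obs,x0):
    def w(p,q):
        c,s=np.cos(p[2]),np.sin(p[2]);return [p[0]+c*q[0]-s*q[1],p[1]+s*q[0]+c*q[1],q[2]+p[3]]
    f=lambda p:np.concatenate([proj(s,w(p,q))-uv for s,q,uv in obs]+[[p[3]*200]])
    r=least_squares(f,x0,loss='soft_l1');print(np.round(r.x,4),np.degrees(r.x[2]).round(2));print(np.round(r.fun,1));return r.x
uA=lambda x,y:np.array([170+x/4,130+y/4]);uB=lambda x,y:np.array([160+x/4.4,150+y/4.4])
uC=lambda x,y:np.array([350+x/6,160+y/6]);uD=lambda x,y:np.array([60+x/6,195+y/6])
O=[(a,(-.069,-.235,.0348),uA(83,295)),(a,(.131,-.235,.0278),uA(170,538)),(a,(.131,.195,.0278),uA(733,318)),
(b,(-.069,-.235,.0348),uB(721,348)),(b,(.131,-.235,.0278),uB(722,69)),(b,(.131,.195,.0278),uB(116,58)),(b,(-.069,.195,.0348),uB(101,336))]
p=fit(O,[.482,.14,0,0])
for s in 'ab':
    fit([o for o in O if o[0] is (a if s=='a' else b)],[.482,.14,0,0])
V=.123
T=[(b,uC(170,205),uC(322,122),uC(318,470),uC(493,410)),(a,uD(97,182),uD(207,88),uD(342,402),uD(452,288))]
# seat: x axis along roller, sign arbitrary
for s,t1,t2,t3,t4 in T:
    for t in (t1,t2,t3,t4,(t1+t2)/2,(t3+t4)/2): print(s['shot'],np.round(onz(s,t,V),3))
cb=[]
for s,t1,t2,t3,t4 in T:
    m1=onz(s,(t1+t2)/2,V);m2=onz(s,(t3+t4)/2,V);print((m1+m2)/2,np.linalg.norm(m1-m2),np.degrees(np.arctan2(*(m1-m2)[[1,0]])))
E
```

```text
[ 0.4835  0.1471 -0.0193 -0.0094] -1.1
[-1.8 -0.5 -0.8  0.6 -0.  -0.2 -0.3  0.2 -0.8 -0.6 -0.4 -0.4 -0.3  0.1
 -1.9]
[ 0.4857  0.149  -0.0204 -0.0066] -1.17
[-1.1 -0.7 -0.   0.6  1.2 -0.2 -1.3]
[ 0.4822  0.1455 -0.0207 -0.003 ] -1.18
[ 0.5  0.6  0.1 -0.5 -0.3 -0.5 -0.3  0.3 -0.6]
8 [ 0.504 -0.229  0.123]
8 [ 0.543 -0.302  0.123]
8 [ 0.38  -0.293  0.123]
8 [ 0.408 -0.375  0.123]
8 [ 0.524 -0.266  0.123]
8 [ 0.394 -0.334  0.123]
7 [ 0.411 -0.371  0.123]
7 [ 0.385 -0.319  0.123]
7 [ 0.55  -0.298  0.123]
7 [ 0.52  -0.245  0.123]
7 [ 0.398 -0.345  0.123]
7 [ 0.535 -0.272  0.123]
[ 0.4586331  -0.30000428  0.123     ] 0.1469885134323232 27.764823809133482
[ 0.46661041 -0.3087724   0.123     ] 0.1552520579874341 -151.85753991029424
```

```bash
cat >> h.py <<'E'
BO=np.array([.4835,.1455]);BY=np.radians(-1.17)
def bw(x,y,z):
    c,s=np.cos(BY),np.sin(BY);return np.array([BO[0]+c*x-s*y,BO[1]+s*x+c*y,z])
def wb(p):
    c,s=np.cos(BY),np.sin(BY);d=np.array(p[:2])-BO;return np.array([c*d[0]+s*d[1],-s*d[0]+c*d[1],p[2]])
def go(target,yaw=None):
    from scipy.spatial.transform import Rotation as R
    o=telemetry.get_obs();M=R.from_euler('xyz',o['orientation'],degrees=True).as_matrix()
    d=M.T@(np.array(target)-o['tool_pos']);print('now',np.round(o['tool_pos'],4),np.round(o['orientation'],2),'board',np.round(wb(o['tool_pos']),4),'t',o['clock'])
    print('tool delta',np.round(d,4),'rows>=',round(np.linalg.norm(d)/.0417,1))
    if yaw is not None:
        e=(yaw-o['orientation'][2]+180)%360-180;print('tool yaw rad',round(-np.radians(e),4))
E
python3 - <<'E'
from h import *
go([.5,-.25,.26],-91.17)
E
```

```text
now [ 0.1948 -0.6463  0.2435] [ 180.      0.   -163.22] board [-0.2725 -0.7975  0.2435] t 1.4
tool delta [-0.4066  0.2913 -0.0164] rows>= 12.0
tool yaw rad -1.2576
```

```bash
python3 -m handwheel '[[[-0.029,0.0208,-0.0012,0,1],[-0.029,0.0208,-0.0012,0,1],[-0.029,0.0208,-0.0012,0,1],[-0.029,0.0208,-0.0012,0,1],[-0.029,0.0208,-0.0012,0,1],[-0.029,0.0208,-0.0012,0,1],[-0.029,0.0208,-0.0012,0,1],[-0.029,0.0208,-0.0012,0,1],[-0.029,0.0208,-0.0012,0,1],[-0.029,0.0208,-0.0012,0,1],[-0.029,0.0208,-0.0012,0,1],[-0.029,0.0208,-0.0012,0,1],[-0.029,0.0208,-0.0012,0,1],[-0.029,0.0208,-0.0012,0,1]]]'
python3 -m handwheel '[[[0,0,0,-0.105,1],[0,0,0,-0.105,1],[0,0,0,-0.105,1],[0,0,0,-0.105,1],[0,0,0,-0.105,1],[0,0,0,-0.105,1],[0,0,0,-0.105,1],[0,0,0,-0.105,1],[0,0,0,-0.105,1],[0,0,0,-0.105,1],[0,0,0,-0.105,1],[0,0,0,-0.105,1]]]'
python3 - <<'E'
from h import *
go(bw(0,.02,.207),-91.17)
E
```

```text
clock: 2.57
tool_pos: [0.5003, -0.2486, 0.2608]
orientation: [-180.0, 0.0, -163.2]
force: [0.6, -0.1, -1.2]
opening: 0.0021
clock: 3.57
tool_pos: [0.4995, -0.2503, 0.2605]
orientation: [-180.0, -0.0, -90.7]
force: [0.6, -0.6, -0.3]
opening: 0.0004
now [ 0.4995 -0.2503  0.2605] [-179.98   -0.    -90.73] board [ 0.0241 -0.3954  0.2605] t 3.5667
tool delta [-0.4155  0.0209  0.0535] rows>= 10.1
tool yaw rad 0.0076
```

```bash
python3 -m handwheel '[[[-0.03,0.0019,0,0.0076,1],[-0.038,0.0022,0,0,1],[-0.038,0.0022,0,0,1],[-0.038,0.0022,0,0,1],[-0.038,0.0022,0,0,1],[-0.038,0.0022,0,0,1],[-0.038,0.0022,0,0,1],[-0.038,0.0022,0,0,1],[-0.038,0.0022,0,0,1],[0,0,0,0,1]]]'
python3 - <<'E'
from h import *
go(bw(0,.02,.207),-91.17)
s=vision.snapshot('wrist');print(s['shot'],np.round(s['tool_from_camera'],3).tolist())
cv2.imwrite('pics/w1.png',s['color'][:,:,::-1])
E
```

```text
clock: 4.4
tool_pos: [0.4884, 0.0891, 0.2607]
orientation: [-179.9, 0.1, -91.2]
force: [0.3, 0.0, 0.3]
opening: 0.0004
now [0.4884 0.0891 0.2607] [-1.7993e+02  7.0000e-02 -9.1230e+01] board [ 0.0061 -0.0563  0.2607] t 4.4
tool delta [-0.0762  0.0062  0.0538] rows>= 2.2
tool yaw rad -0.0011
9 [[0.001, -0.952, -0.307, 0.083], [1.0, 0.0, 0.001, 0.0], [-0.001, -0.307, 0.952, -0.14], [0.0, 0.0, 0.0, 1.0]]
```

View pics/w1.png

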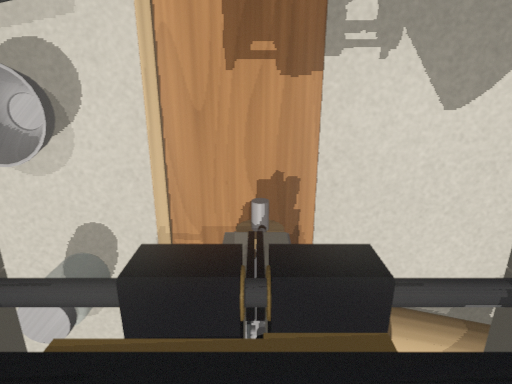

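```bash
python3 - <<'E'
from h import *
from scipy.spatial.transform import Rotation as R
cat='''
def wcam(s,o):
    from scipy.spatial.transform import Rotation as R
    W=np.eye(4);W[:3,:3]=R.from_euler('xyz',o['orientation'],degrees=True).as_matrix();W[:3,3]=o['tool_pos'];s['cam_to_world']=W@s['tool_from_camera'];return s
'''
open('h.py','a').write(cat)
exec(cat)
o=telemetry.get_obs();s=vision.snapshot('wrist');wcam(s,o)
im=cv2.resize(s['color'][180:260,200:320],None,fx=6,fy=6,interpolation=cv2.INTER_CUBIC);cv2.imwrite('pics/w2.png',im[:,:,::-1])
for uv in ((251,205),(269,205),(260,201),(260,222)): print(uv,np.round(wb(onz(s,uv,.058)),4),np.round(wb(onz(s,uv,.068)),4))
for e in ((137,10),(150,100),(161,200),(155,10),(326,10),(322,100),(316,200)): print(e,np.round(wb(onz(s,e,.028)),4),np.round(wb(onz(s,e,.035)),4))
for n in('clamp_tip','dock_mouth','clamp_hinge'):
  print(n,[(np.round(q['xy'],0),round(q['conf'],2)) for q in place_of(n,s)])
E
```

```text
(251, 205) [ 0.0103 -0.0122  0.058 ] [ 0.0101 -0.0159  0.068 ]
(269, 205) [-0.01   -0.0121  0.058 ] [-0.0095 -0.0159  0.068 ]
(260, 201) [ 0.0002 -0.0169  0.058 ] [ 0.0003 -0.0206  0.068 ]
(260, 222) [0.     0.0086 0.058 ] [0.0002 0.0042 0.068 ]
(137, 10) [ 0.1263 -0.2136  0.028 ] [ 0.124  -0.2122  0.035 ]
(150, 100) [ 0.1219 -0.1248  0.028 ] [ 0.1197 -0.1251  0.035 ]
(161, 200) [ 0.1202 -0.0074  0.028 ] [ 0.118  -0.0099  0.035 ]
(155, 10) [ 0.1079 -0.2136  0.028 ] [ 0.106  -0.2122  0.035 ]
(326, 10) [-0.0669 -0.2136  0.028 ] [-0.0655 -0.2122  0.035 ]
(322, 100) [-0.0684 -0.1248  0.028 ] [-0.067  -0.1251  0.035 ]
(316, 200) [-0.0685 -0.0073  0.028 ] [-0.0671 -0.0098  0.035 ]
clamp_tip []
dock_mouth [(array([260., 261.]), 0.91)]
clamp_hinge []
```

View pics/w2.png

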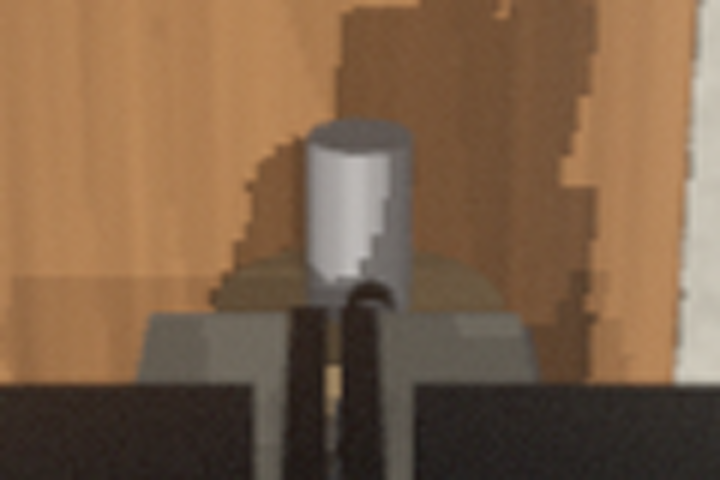

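```bash
python3 -m handwheel '[[[-0.019,0.0016,0.0134,0,1],[-0.019,0.0016,0.0134,0,1],[-0.019,0.0015,0.0135,0,1],[-0.019,0.0015,0.0135,0,1],[0,0,0,0,1]]]'
python3 -m handwheel '[[[-0.01,0,0,0,1],[-0.01,0,0,0,1],[-0.01,0,0,0,1],[-0.01,0,0,0,1],[-0.01,0,0,0,1],[-0.01,0,0,0,1],[-0.01,0,0,0,1]]]'
python3 - <<'E'
from h import *
go(bw(0,.11,.207),-91.17)
E
```

```text
clock: 5.07
tool_pos: [0.4833, 0.1605, 0.204]
orientation: [179.8, -0.1, -91.5]
force: [0.3, 0.5, -0.1]
opening: 0.0007
clock: 5.65
tool_pos: [0.4859, 0.2314, 0.2067]
orientation: [-180.0, 0.0, -91.5]
force: [-0.3, -1.7, 1.1]
opening: 0.0001
now [0.4859 0.2314 0.2067] [-1.7998e+02  2.0000e-02 -9.1460e+01] board [0.0007 0.0859 0.2067] t 5.65
tool delta [-0.0241  0.0008 -0.0003] rows>= 0.6
tool yaw rad -0.0051
```

Force is -1.7 N in y, so the finger is in contact with the handle. I'll push on past centre, then lift.

```bash
python3 -m handwheel '[[[-0.01,0,0,0,1],[-0.01,0,0,0,1],[-0.01,0,0,0,1],[0,0,-0.04,0,1],[0,0,-0.04,0,1],[0.035,0,0,0,0],[0.035,0,0,0,0],[0.035,0,0,0,0],[0.035,0,0,0,0],[0,0,0,0,0]]]'
python3 - <<'E'
from h import *
o=telemetry.get_obs();print(o['tool_pos'],o['clock'])
s=vision.snapshot('wrist');wcam(s,o)
c=vision.snapshot('scene')
cv2.imwrite('pics/w3.png',np.hstack([s['color'],cv2.resize(c['color'][110:302,200:344],(288,384))])[:,:,::-1])
E
```

```text
clock: 6.48
tool_pos: [0.4823, 0.1167, 0.287]
orientation: [-180.0, -0.0, -91.6]
force: [0.1, 0.0, -0.2]
opening: 0.0283
[0.48225959 0.1166884  0.28699907] 6.4833
```

View pics/w3.png

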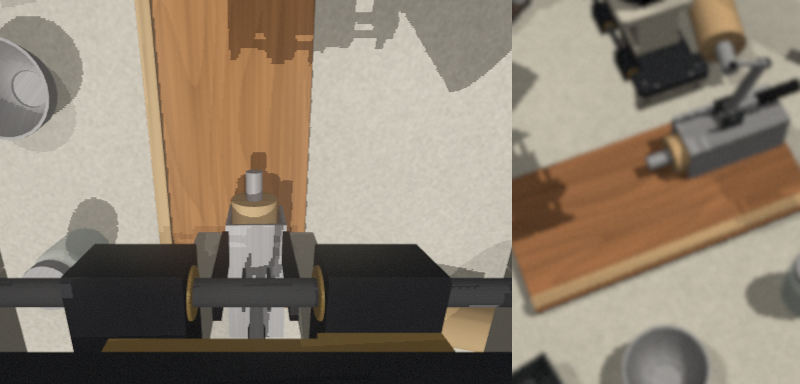

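```bash
python3 - <<'E'
from h import *
go(bw(.0015,-.003,.15),-91.17)
E
```

```text
now [0.4832 0.1197 0.2869] [-1.7996e+02  4.0000e-02 -9.1580e+01] board [ 2.000e-04 -2.580e-02  2.869e-01] t 6.5833
tool delta [-0.0228 -0.001   0.137 ] rows>= 3.3
tool yaw rad -0.0071
```

```bash
python3 -m handwheel '[[[-0.0057,-0.0002,0.034,-0.0071,0.4],[-0.0057,-0.0002,0.034,0,0.4],[-0.0057,-0.0003,0.034,0,0.4],[-0.0057,-0.0003,0.035,0,0.4],[0,0,0,0,0.4],[0,0,0,0,0.4]]]'
python3 - <<'E'
from h import *
go(bw(.0015,-.003,.059),-91.17)
o=telemetry.get_obs()
s=vision.snapshot('wrist');wcam(s,o)
cv2.imwrite('pics/w4.png',s['color'][:,:,::-1])
for b in ((0,-.017,.068),(.0,.017,.068),(0,.035,.097)): print(b,np.round(proj(s,bw(*b))))
E
```

```text
clock: 7.08
tool_pos: [0.4839, 0.1435, 0.1486]
orientation: [179.8, -0.2, -91.0]
force: [0.1, -0.3, 1.5]
opening: 0.0525
now [0.4839 0.1435 0.1486] [ 1.7982e+02 -1.7000e-01 -9.0970e+01] board [ 0.0005 -0.002   0.1486] t 7.0833
tool delta [ 0.0007 -0.0013  0.0896] rows>= 2.1
tool yaw rad 0.0035
(0, -0.017, 0.068) [255. 185.]
(0.0, 0.017, 0.068) [255. 229.]
(0, 0.035, 0.097) [255. 272.]
```

View pics/w4.png

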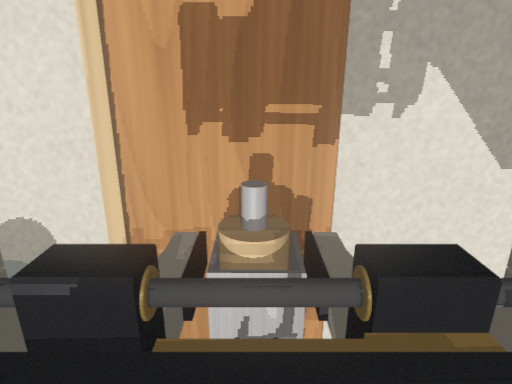

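The journal at (254,205) projects where expected and lies between the fingers. I'll descend and grip it.

```bash
python3 -m handwheel '[[[0,-0.0005,0.022,0.0035,0.4],[0,-0.0005,0.022,0,0.4],[0,0,0.022,0,0.4],[0,0,0.0236,0,0.4],[0,0,0,0,0.4]]]'
python3 -m handwheel '[[[0,0,0,0,1],[0,0,0,0,1],[0,0,0,0,1],[0,0,0,0,1],[0,0,0,0,1],[0,0,0,0,1]]]'
python3 - <<'E'
from h import *
go(bw(.0015,-.168,.059),-91.17)
E
```

```text
clock: 7.55
tool_pos: [0.4851, 0.1428, 0.0589]
orientation: [179.9, -0.1, -91.3]
force: [-0.8, -0.0, -0.2]
opening: 0.0529
clock: 8.05
tool_pos: [0.4853, 0.143, 0.0607]
orientation: [-180.0, 0.0, -91.3]
force: [-2.7, 0.4, 6.9]
opening: 0.0191
now [0.4853 0.143  0.0607] [-1.7999e+02  1.0000e-02 -9.1260e+01] board [ 0.0019 -0.0025  0.0607] t 8.05
tool delta [1.655e-01 1.000e-04 1.600e-03] rows>= 4.0
tool yaw rad -0.0016
```

```bash
python3 -m handwheel '[[[0.004,0,-0.001,0,1],[0.008,0,0,0,1],[0.012,0,0,0,1]]]'
python3 -m handwheel '[[[0.012,0,0,0,1],[0.012,0,0,0,1],[0.012,0,0,0,1],[0.012,0,0,0,1]]]'
python3 - <<'E'
from h import *
go(bw(.0015,-.168,.059),-91.17)
o=telemetry.get_obs();s=vision.snapshot('wrist');c=vision.snapshot('scene')
cv2.imwrite('pics/w5.png',np.hstack([s['color'],cv2.resize(c['color'][110:302,200:344],(288,384))])[:,:,::-1])
E
```

```text
clock: 8.3
tool_pos: [0.485, 0.1196, 0.061]
orientation: [-180.0, 0.0, -91.2]
force: [-1.0, 1.7, -2.5]
opening: 0.0192
clock: 8.63
tool_pos: [0.4839, 0.0696, 0.061]
orientation: [-180.0, -0.0, -91.3]
force: [1.0, 1.8, -2.8]
opening: 0.0191
now [0.4839 0.0696 0.061 ] [-180.     -0.    -91.28] board [ 0.0019 -0.0758  0.061 ] t 8.6333
tool delta [0.0922 0.0002 0.002 ] rows>= 2.2
tool yaw rad -0.002
```

View pics/w5.png

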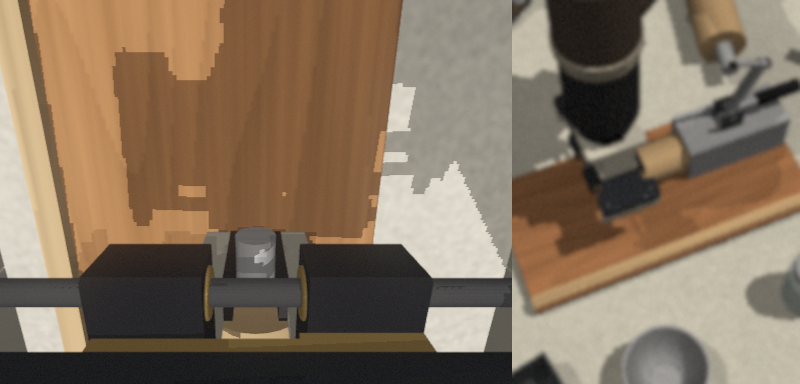

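Roller is coming out, about 73 mm so far. I'll continue another 92 mm.

```bash
python3 -m handwheel '[[[0.012,0,0,0,1],[0.012,0,0,0,1],[0.012,0,0,0,1],[0.012,0,0,0,1],[0.012,0,0,0,1],[0.012,0,0,0,1],[0.012,0,0,0,1],[0.008,0,0,0,1],[0.002,0,0,0,1]]]'
python3 - <<'E'
from h import *
go(bw(.097,-.168,.059-.0067),-91.17)
o=telemetry.get_obs();s=vision.snapshot('wrist');c=vision.snapshot('scene')
cv2.imwrite('pics/w6.png',np.hstack([s['color'],cv2.resize(c['color'][110:302,200:344],(288,384))])[:,:,::-1])
E
```

```text
clock: 9.48
tool_pos: [0.4817, -0.0243, 0.0609]
orientation: [180.0, -0.0, -91.3]
force: [0.3, 2.1, -1.6]
opening: 0.0195
now [ 0.4817 -0.0243  0.0609] [179.99  -0.   -91.34] board [ 0.0016 -0.1698  0.0609] t 9.4833
tool delta [-0.0021 -0.0954  0.0086] rows>= 2.3
tool yaw rad -0.0029
```

View pics/w6.png

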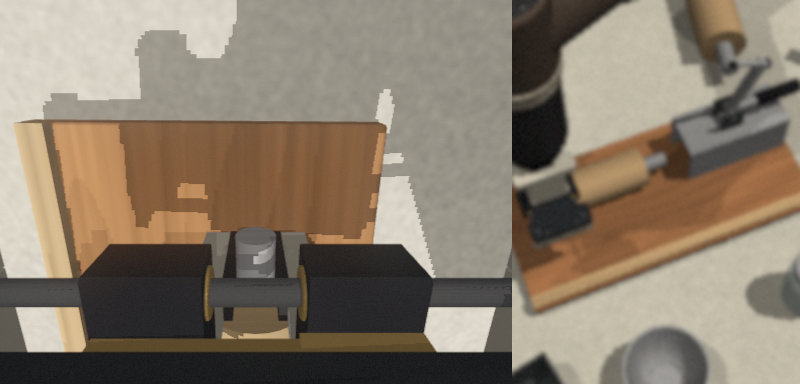

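```bash
python3 -m handwheel '[[[0,-0.005,0.0004,0,1],[0,-0.01,0.0007,0,1],[0,-0.01,0.0007,0,1],[0,-0.01,0.0007,0,1],[0,-0.01,0.0007,0,1],[0,-0.01,0.0007,0,1],[0,-0.01,0.0007,0,1],[0,-0.01,0.0007,0,1],[0,-0.01,0.0007,0,1]]]'
python3 - <<'E'
from h import *
go(bw(.097,-.168,.059-.0067),-91.17)
s=vision.snapshot('wrist');c=vision.snapshot('scene')
cv2.imwrite('pics/w7.png',np.hstack([s['color'],cv2.resize(c['color'][150:342,180:324],(288,384))])[:,:,::-1])
E
```

```text
clock: 10.33
tool_pos: [0.5677, -0.0249, 0.0548]
orientation: [180.0, -0.0, -91.3]
force: [-4.5, 0.5, 4.0]
opening: 0.0191
now [ 0.5677 -0.0249  0.0548] [ 1.7998e+02 -1.0000e-02 -9.1260e+01] board [ 0.0877 -0.1686  0.0548] t 10.3333
tool delta [-0.0006 -0.0093  0.0025] rows>= 0.2
tool yaw rad -0.0015
```

View pics/w7.png

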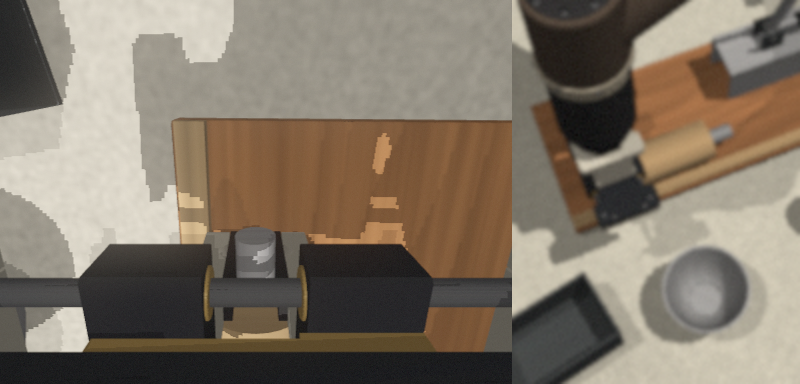

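```bash
python3 -m handwheel '[[[0,-0.003,0.0001,0,1],[0,-0.003,0.0001,0,1],[0,0,0,0,1]]]'
python3 -m handwheel '[[[0,-0.002,0.0001,0,1],[0,0,0,0,1]]]'
python3 -m handwheel '[[[0,-0.001,0.0001,0,1],[0,0,0,0,1]]]'
python3 - <<'E'
from h import *
go(bw(.098,-.168,.059-.0067),-91.17)
E
```

```text
clock: 10.68
tool_pos: [0.5729, -0.025, 0.0546]
orientation: [180.0, -0.0, -91.3]
force: [-1.4, -1.4, -0.2]
opening: 0.0191
clock: 10.85
tool_pos: [0.5748, -0.025, 0.0545]
orientation: [180.0, -0.0, -91.3]
force: [-1.1, -0.4, -0.5]
opening: 0.0194
clock: 11.02
tool_pos: [0.576, -0.025, 0.0545]
orientation: [-180.0, 0.0, -91.3]
force: [-0.9, 0.4, -1.9]
opening: 0.0188
now [ 0.576  -0.025   0.0545] [-179.99    0.    -91.26] board [ 0.0959 -0.1685  0.0545] t 11.0167
tool delta [-0.0005 -0.0021  0.0022] rows>= 0.1
tool yaw rad -0.0015
```

```bash
python3 -m handwheel '[[[0,-0.001,0.0002,0,1],[0,-0.001,0.0002,0,1],[0,0,0,0,1]]]'
python3 -m handwheel '[[[0,-0.001,0.0001,0,1],[0,0,0,0,1]]]'
python3 -m handwheel '[[[0,-0.001,0.0001,0,1],[0,0,0,0,1]]]'
python3 - <<'E'
from h import *
go(bw(.098,-.168,.059-.0067),-91.17)
E
```

```text
clock: 11.27
tool_pos: [0.5777, -0.0251, 0.0542]
orientation: [180.0, -0.0, -91.3]
force: [-3.3, -0.0, 0.3]
opening: 0.019
clock: 11.43
tool_pos: [0.5781, -0.0251, 0.0541]
orientation: [179.9, -0.0, -91.3]
force: [-5.1, 1.1, 4.8]
opening: 0.0192
clock: 11.6
tool_pos: [0.5783, -0.0252, 0.054]
orientation: [179.8, -0.0, -91.3]
force: [-10.0, 2.3, 6.8]
opening: 0.0187
now [ 0.5783 -0.0252  0.054 ] [ 1.7984e+02 -2.0000e-02 -9.1270e+01] board [ 0.0983 -0.1687  0.054 ] t 11.6
tool delta [-0.0007  0.0003  0.0017] rows>= 0.0
tool yaw rad -0.0017
```

The force rises to -10 N at x = 98.3 mm, so the roller is against the ledge. I'll ease back 1 mm, release and check.

```bash
python3 -m handwheel '[[[0,0.001,0,0,1],[0,0,0,0,0.7],[0,0,0,0,0.6],[0,0,0,0,0.5],[0,0,0,0,0.3],[0,0,0,0,0.3]]]'
python3 - <<'E'
from h import *
o=telemetry.get_obs();s=vision.snapshot('wrist');c=vision.snapshot('scene')
cv2.imwrite('pics/w8.png',np.hstack([s['color'],cv2.resize(c['color'][150:342,180:324],(288,384),interpolation=cv2.INTER_CUBIC)])[:,:,::-1])
E
```

```text
clock: 12.1
tool_pos: [0.5793, -0.025, 0.0541]
orientation: [-180.0, 0.0, -91.3]
force: [0.5, 0.2, -0.1]
opening: 0.0469
```

View pics/w8.png

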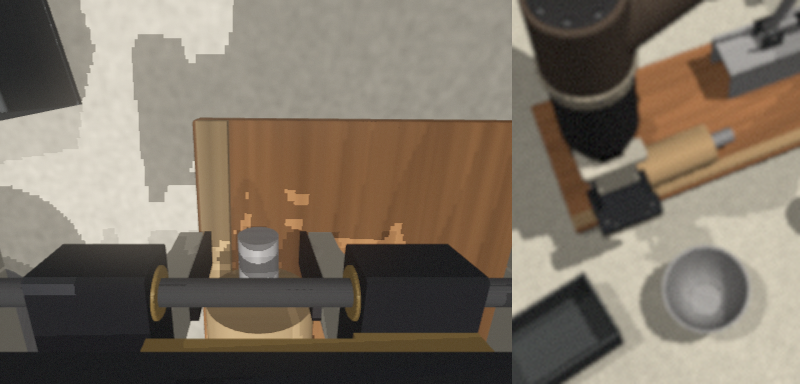

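```bash
python3 -m handwheel '[[[0,0,-0.03,0,0.2],[0,0,-0.04,0,0],[-0.02,0,-0.04,0,0],[-0.04,0,-0.03,0,0],[-0.04,0,-0.02,0,0],[-0.035,0,0,0,0],[0,0,0,0,0],[0,0,0,0,0]]]'
python3 - <<'E'
from h import *
go(bw(.098,-.085,.055),-91.17)
o=telemetry.get_obs();s=vision.snapshot('wrist');wcam(s,o);c=vision.snapshot('scene')
cv2.imwrite('pics/w9.png',np.hstack([s['color'],cv2.resize(c['color'][150:342,180:324],(288,384),interpolation=cv2.INTER_CUBIC)])[:,:,::-1])
for b in ((.098,-.181,.051),(.098,-.147,.051),(.098,-.023,.051)): print(np.round(proj(s,bw(*b))))
E
```

```text
clock: 12.87
tool_pos: [0.5815, 0.101, 0.2051]
orientation: [-180.0, 0.0, -91.1]
force: [-0.6, 0.0, -0.9]
opening: 0.0873
now [0.5815 0.101  0.2051] [-1.7996e+02  3.0000e-02 -9.1110e+01] board [ 0.0989 -0.0425  0.2051] t 12.8667
tool delta [0.0426 0.0011 0.1501] rows>= 3.7
tool yaw rad 0.0011
[256.  12.]
[256.  57.]
[256. 197.]
```

View pics/w9.png

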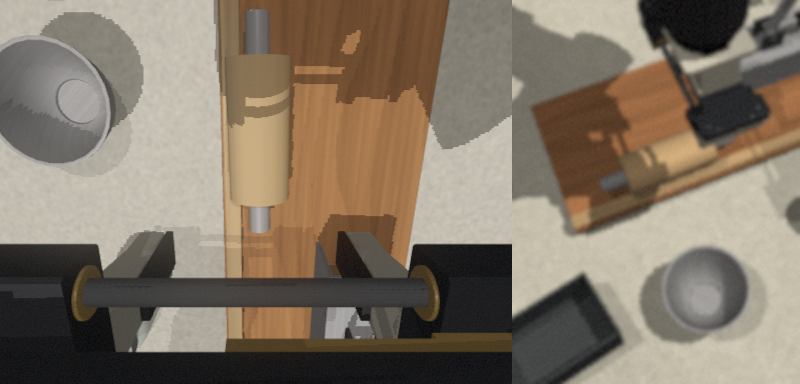

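```bash
python3 -m handwheel '[[[0.021,0.001,0.02,0,0],[0.022,0.001,0.03,0,0],[0,0,0.035,0,0],[0,0,0.03,0,0],[0,0,0.025,0,0],[0,0,0.011,0,0],[0,0,0,0,0]]]'
python3 -m handwheel '[[[0,0,0,0,0.3],[0,0,0,0,1],[0,0,0,0,1],[0,0,0,0,1],[0,0,0,0,1],[0,0,0,0,1]]]'
python3 - <<'E'
from h import *
go([.464,-.306,.25],-152)
E
```

```text
clock: 13.55
tool_pos: [0.5767, 0.0544, 0.051]
orientation: [179.7, -0.1, -91.4]
force: [-0.7, -0.1, 0.7]
opening: 0.0877
clock: 14.05
tool_pos: [0.5786, 0.0564, 0.0548]
orientation: [-180.0, 0.0, -91.2]
force: [-3.6, -0.2, 6.0]
opening: 0.0557
now [0.5786 0.0564 0.0548] [-1.7997e+02  2.0000e-02 -9.1250e+01] board [ 0.0969 -0.0872  0.0548] t 14.05
tool delta [ 0.3647  0.1065 -0.1955] rows>= 10.2
tool yaw rad 1.0603
```

```bash
python3 -m handwheel '[[[0,0,-0.01,0,1],[0,0,-0.02,0,1],[0,0,-0.03,0,1],[0,0,-0.035,0,1],[0,0,-0.035,0,1],[0,0,-0.035,0,1],[0,0,-0.035,0,1],[0,0,-0.025,0,1],[0,0,0,0,1]]]'
python3 - <<'E'
from h import *
go([.459,-.173,.28],-152)
s=vision.snapshot('wrist');c=vision.snapshot('scene')
cv2.imwrite('pics/w10.png',np.hstack([s['color'],cv2.resize(c['color'][110:302,180:324],(288,384),interpolation=cv2.INTER_CUBIC)])[:,:,::-1])
E
```

```text
clock: 14.8
tool_pos: [0.5806, 0.0564, 0.2857]
orientation: [-179.5, 0.1, -91.2]
force: [1.6, 0.9, -2.6]
opening: 0.0557
now [0.5806 0.0564 0.2857] [-1.7948e+02  1.4000e-01 -9.1220e+01] board [ 0.0989 -0.0871  0.2857] t 14.8
tool delta [0.232  0.1168 0.0041] rows>= 6.2
tool yaw rad 1.0607
```

View pics/w10.png

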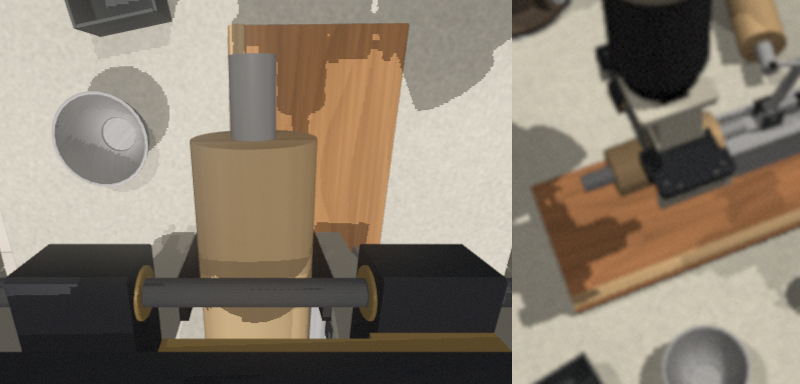

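The roller is held at mid-length, with its near journal end at (253,55). I'll carry it over for a look at the seat.

```bash
python3 -m handwheel '[[[0.012,0.006,0,0,1],[0.024,0.0121,0,0,1],[0.024,0.0121,0,0,1],[0.024,0.0121,0,0,1],[0.024,0.0121,0,0,1],[0.024,0.0121,0,0,1],[0.024,0.0121,0,0,1],[0.024,0.0121,0,0,1],[0.024,0.0121,0,0,1],[0.024,0.0121,0,0,1],[0.004,0.002,0,0,1]]]'
python3 -m handwheel '[[[0,0,0,0.05,1],[0,0,0,0.1,1],[0,0,0,0.1,1],[0,0,0,0.1,1],[0,0,0,0.1,1],[0,0,0,0.1,1],[0,0,0,0.1,1],[0,0,0,0.1,1],[0,0,0,0.1,1],[0,0,0,0.1,1],[0,0,0,0.06,1],[0,0,0,0.05,1],[0,0,0,0,1],[0,0,0,0,1]]]'
python3 - <<'E'
from h import *
go([.464,-.306,.25],-152)
o=telemetry.get_obs();s=vision.snapshot('wrist');wcam(s,o)
cv2.imwrite('pics/w11.png',s['color'][:,:,::-1])
np.savez('w11.npz',c=s['color'],m=s['mtx'],T=s['cam_to_world'],R=s['tool_from_camera'])
r=place_of('seat',s);print([(q['xy'],q['conf'],onz(s,q['xy'],.109)) for q in r]);print(s['mtx'])
E
```

```text
clock: 15.82
tool_pos: [0.4531, -0.1756, 0.277]
orientation: [179.7, 0.0, -91.4]
force: [-0.1, -0.3, -5.0]
opening: 0.0554
clock: 16.98
tool_pos: [0.4557, -0.1732, 0.2775]
orientation: [179.9, -0.1, -151.9]
force: [0.7, -0.2, -4.7]
opening: 0.0551
now [ 0.4557 -0.1732  0.2775] [ 1.7991e+02 -1.3000e-01 -1.5191e+02] board [-0.0213 -0.3192  0.2775] t 16.9833
tool delta [ 0.0551 -0.1212  0.0274] rows>= 3.3
tool yaw rad 0.0015
[([120.3, 113.7], 0.8, array([ 0.46249708, -0.30969253,  0.109     ]))]
[[325.08691468   0.         255.09895807]
 [  0.         325.08691468 189.64533954]
 [  0.           0.           1.        ]]
```

View pics/w11.png

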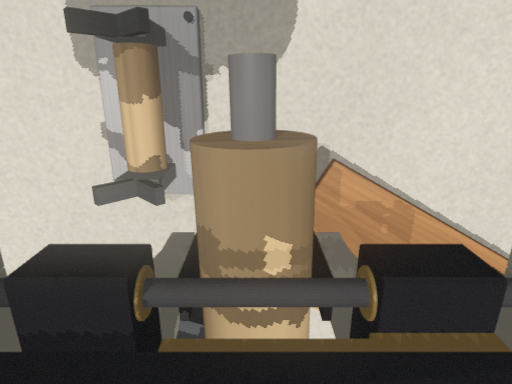

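```bash
python3 - <<'E'
import numpy as np,cv2
d=np.load('w11.npz');im=d['c'][0:215,55:215]
im=np.clip(255*(im/255.)**.55,0,255).astype(np.uint8)
im=cv2.resize(im,None,fx=5,fy=5,interpolation=cv2.INTER_CUBIC)
cv2.imwrite('pics/s1.png',im[:520,:,::-1]);cv2.imwrite('pics/s2.png',im[520:,:,::-1])
E
```

```text
(no output)
```

View pics/s1.png

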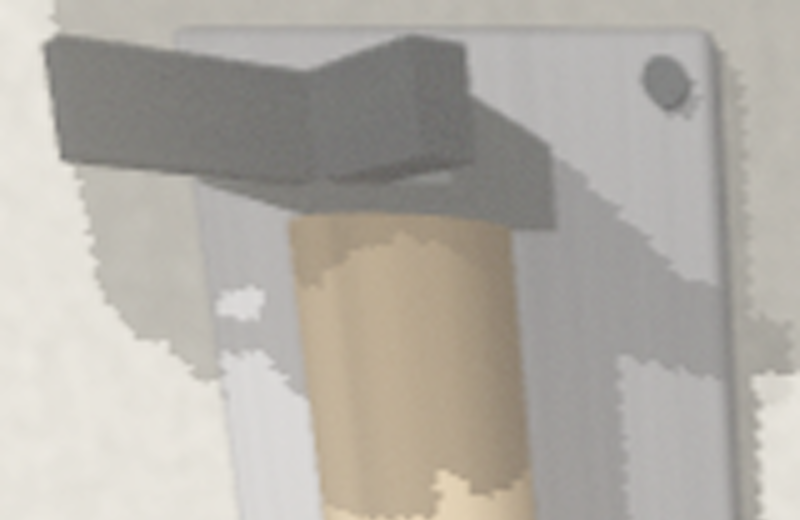

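View pics/s2.png

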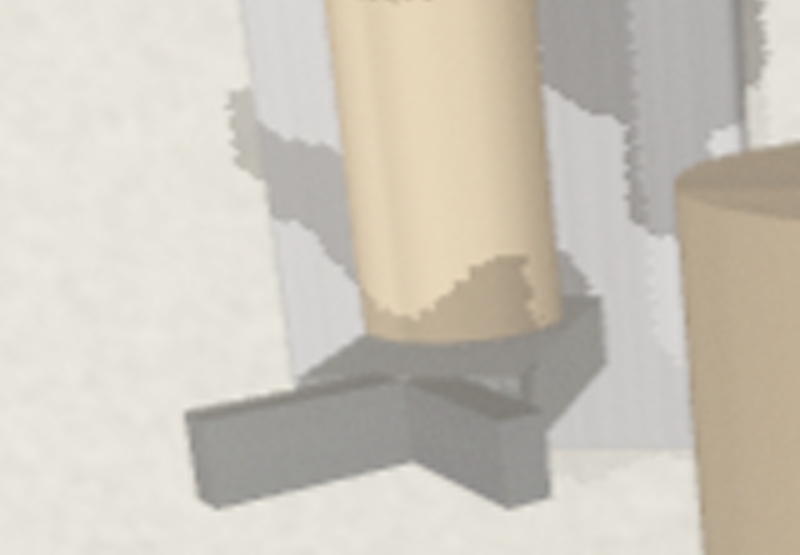

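```bash
python3 - <<'E'
from h import *
d=np.load('w11.npz');s=dict(mtx=d['m'],cam_to_world=d['T'])
u1=lambda x,y:(55+(x-2)/5,(y-2)/5);u2=lambda x,y:(55+(x-2)/5,104+(y-2)/5)
P=[onz(s,u,.0949) for u in (u1(308,72),u1(308,183),u2(404,378),u2(411,461))]
for p in P: print(np.round(p,4))
for i,j in((0,3),(1,2),(0,1),(2,3)): v=P[i]-P[j];print(i,j,np.linalg.norm(v).round(4),np.degrees(np.arctan2(v[1],v[0])).round(2),np.round((P[i]+P[j])/2,4))
# tips z .123 : inner/outer top corners
T=[onz(s,u,.123) for u in (u1(47,40),u1(465,45),u1(62,158),u1(472,160),u2(187,412),u2(548,420),u2(215,508),u2(550,495))]
for p in T: print(np.round(p,4))
# plate corners
for z in (0.0,.01):print([np.round(onz(s,u,z),4) for u in (u1(178,30),u1(712,35))])
# held roller in image: end of journal
for u in ((230,57),(276,57),(231,138),(275,138),(191,140),(316,140),(199,240),(311,240)): print(u,np.round(onz(s,u,.2775),4))
o=telemetry.get_obs();print(o['tool_pos'],o['orientation'])
E
```

```text
[ 0.3864 -0.3485  0.0949]
[ 0.4034 -0.3421  0.0949]
[ 0.5209 -0.2767  0.0949]
[ 0.5372 -0.2687  0.0949]
0 3 0.1706 -152.08 [ 0.4618 -0.3086  0.0949]
1 2 0.1345 -150.9 [ 0.4622 -0.3094  0.0949]
0 1 0.0181 -159.28 [ 0.3949 -0.3453  0.0949]
2 3 0.0181 -153.65 [ 0.529  -0.2727  0.0949]
[ 0.4015 -0.3754  0.123 ]
[ 0.3704 -0.3157  0.123 ]
[ 0.4171 -0.3678  0.123 ]
[ 0.3856 -0.3082  0.123 ]
[ 0.5345 -0.3048  0.123 ]
[ 0.5038 -0.2438  0.123 ]
[ 0.5504 -0.2935  0.123 ]
[ 0.5175 -0.2375  0.123 ]
[array([ 0.3935, -0.4179,  0.    ]), array([ 0.337 , -0.3101,  0.    ])]
[array([ 0.3933, -0.413 ,  0.01  ]), array([ 0.3381, -0.3077,  0.01  ])]
(230, 57) [ 0.3771 -0.2255  0.2775]
(276, 57) [ 0.3684 -0.2093  0.2775]
(231, 138) [ 0.4059 -0.2105  0.2775]
(275, 138) [ 0.3969 -0.1938  0.2775]
(191, 140) [ 0.4148 -0.2254  0.2775]
(316, 140) [ 0.3894 -0.1777  0.2775]
(199, 240) [ 0.4564 -0.2021  0.2775]
(311, 240) [ 0.4313 -0.1549  0.2775]
[ 0.45610523 -0.17317915  0.27808868] [ 1.79952217e+02 -7.32863515e-02 -1.51907551e+02]
```

```bash
python3 - <<'E'
from h import *
go([.461,-.3095,.18],-152)
E
```

```text
now [ 0.4561 -0.1732  0.2781] [ 1.7995e+02 -7.0000e-02 -1.5191e+02] board [-0.0209 -0.3192  0.2781] t 17.0833
tool delta [ 0.0597 -0.1226  0.0981] rows>= 4.0
tool yaw rad 0.0016
```

```bash
python3 -m handwheel '[[[0.006,-0.0122,0,0.0016,1],[0.01,-0.021,0,0,1],[0.0125,-0.026,0,0,1],[0.0125,-0.026,0,0,1],[0.0125,-0.026,0.02,0,1],[0.0062,-0.0114,0.02,0,1],[0,0,0.02,0,1],[0,0,0.02,0,1],[0,0,0.018,0,1],[0,0,0,0,1],[0,0,0,0,1]]]'
python3 - <<'E'
from h import *
go([.461,-.3095,.112],-152)
o=telemetry.get_obs();print(o['opening'],o['force'])
s=vision.snapshot('wrist');wcam(s,o);a=vision.snapshot('scene')
cv2.imwrite('pics/w12.png',np.hstack([s['color'],cv2.resize(a['color'][180:308,60:156],(288,384),interpolation=cv2.INTER_CUBIC)])[:,:,::-1])
ax=np.array([np.cos(np.radians(-152)),np.sin(np.radians(-152)),0])
for k in (.068,.086): print(k,np.round(proj(s,np.array([.462,-.309,.0949])+k*ax)))
E
```

```text
clock: 18.0
tool_pos: [0.4606, -0.3094, 0.1801]
orientation: [179.9, -0.1, -152.0]
force: [0.4, -0.7, -3.8]
opening: 0.0556
now [ 0.4606 -0.3094  0.1801] [ 1.7990e+02 -1.3000e-01 -1.5204e+02] board [-0.0136 -0.4553  0.1801] t 18.0
tool delta [-0.0005 -0.0004  0.0681] rows>= 1.6
tool yaw rad -0.0007
0.055560527350392595 [ 0.41698905 -0.70059754 -3.80126101]
0.068 [253. 111.]
0.086 [253.  83.]
```

View pics/w12.png

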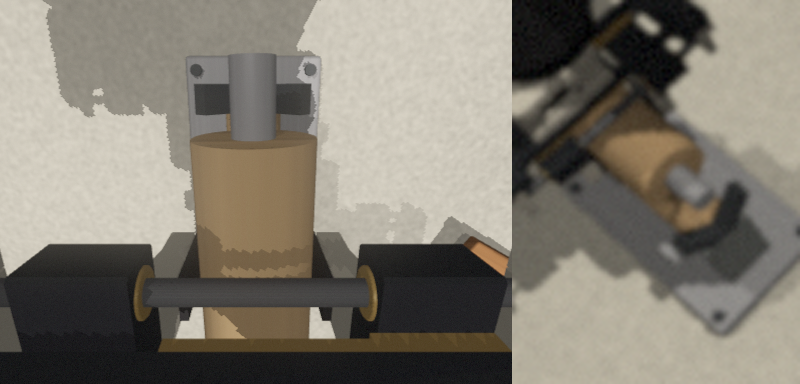

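The V rest spans columns 194–310, centred at 252, and the journal is at 252, so the alignment is good. I'll descend with a small axial trim.

```bash
python3 -m handwheel '[[[-0.0015,0,0.01,0,1],[0,0,0.015,0,1],[0,0,0.015,0,1],[0,0,0.01,0,1],[0,0,0.006,0,1],[0,0,0.004,0,1],[0,0,0,0,1]]]'
python3 -m handwheel '[[[0,0,0.002,0,1],[0,0,0.002,0,1],[0,0,0,0,1]]]'
python3 - <<'E'
from h import *
go([.461,-.3095,.112],-152)
E
```

```text
clock: 18.68
tool_pos: [0.4626, -0.3087, 0.1204]
orientation: [180.0, -0.0, -152.1]
force: [-0.7, 0.2, -3.8]
opening: 0.0554
clock: 18.93
tool_pos: [0.4628, -0.3088, 0.117]
orientation: [-180.0, 0.0, -152.1]
force: [-0.4, 0.2, -3.9]
opening: 0.0557
now [ 0.4628 -0.3088  0.117 ] [-1.7998e+02  2.0000e-02 -1.5209e+02] board [-0.0114 -0.4546  0.117 ] t 18.9333
tool delta [0.0019 0.0002 0.005 ] rows>= 0.1
tool yaw rad -0.0015
```

```bash
python3 -m handwheel '[[[0,0,0.0015,0,1],[0,0,0.001,0,1],[0,0,0,0,1]]]'
python3 -m handwheel '[[[0,0,0.001,0,1],[0,0,0,0,1],[0,0,0,0,1]]]'
python3 -m handwheel '[[[0,0,0.001,0,1],[0,0,0,0,1],[0,0,0,0,1]]]'
```

```text
clock: 19.18
tool_pos: [0.4627, -0.3088, 0.1144]
orientation: [-180.0, 0.0, -152.1]
force: [0.5, -0.4, -4.3]
opening: 0.0553
clock: 19.43
tool_pos: [0.4629, -0.3089, 0.1136]
orientation: [-180.0, 0.0, -152.1]
force: [0.2, -1.2, -2.9]
opening: 0.0556
clock: 19.68
tool_pos: [0.463, -0.3091, 0.1132]
orientation: [-179.9, 0.0, -152.1]
force: [-0.5, 0.5, 5.3]
opening: 0.0552
```

```bash
python3 -m handwheel '[[[0,0,0.0007,0,1],[0,0,0,0,1],[0,0,0,0,1]]]'
python3 - <<'E'
from h import *
o=telemetry.get_obs();print(o['tool_pos'],o['force'],o['moment'])
s=vision.snapshot('wrist');wcam(s,o);a=vision.snapshot('scene');b=vision.snapshot('top')
cv2.imwrite('pics/w13.png',np.hstack([s['color'],cv2.resize(a['color'][180:308,60:156],(288,384),interpolation=cv2.INTER_CUBIC)])[:,:,::-1])
E
```

```text
clock: 19.93
tool_pos: [0.4631, -0.3092, 0.113]
orientation: [-179.9, 0.0, -152.1]
force: [-2.3, 1.4, 10.6]
opening: 0.0558
[ 0.46312172 -0.3091998   0.11301883] [-2.33580781  1.43681707 10.59309844] [ 0.39428632  0.95810689 -0.52563408]
```

View pics/w13.png

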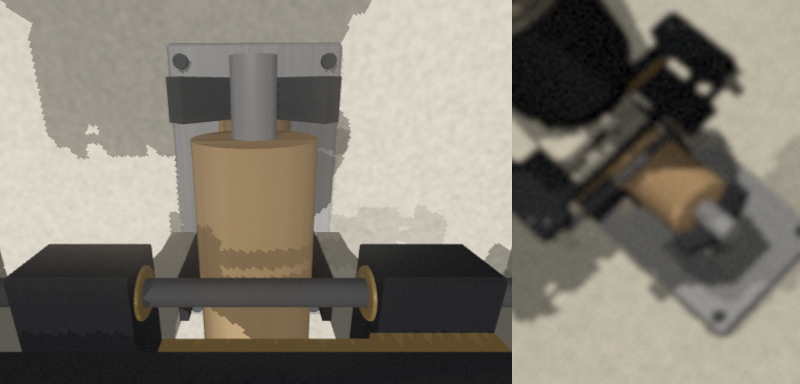

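```bash
python3 -m handwheel '[[[0,0,0.001,0,1],[0,0,0,0,1],[0,0,0,0,1]]]'
python3 - <<'E'
from h import *
o=telemetry.get_obs();print(o['tool_pos'],o['force'],o['moment'])
E
```

```text
clock: 20.33
tool_pos: [0.4633, -0.3094, 0.1128]
orientation: [-179.9, 0.1, -152.1]
force: [-4.4, 3.0, 15.9]
opening: 0.0551
[ 0.46328791 -0.30937901  0.11276596] [-4.3709021   3.00115115 15.93876746] [ 0.69108622  1.52178258 -0.86113387]
```

```bash
python3 -m handwheel '[[[0,0.001,-0.0005,0,1],[0,0,0,0,1],[0,0,0,0,1]]]'
python3 - <<'E'
from h import *
o=telemetry.get_obs();print(o['tool_pos'],o['force'],o['moment'])
E
python3 -m handwheel '[[[0,0.001,0,0,1],[0,0,0,0,1],[0,0,0,0,1]]]'
python3 - <<'E'
from h import *
o=telemetry.get_obs();print(o['tool_pos'],o['force'],o['moment'])
E
```

```text
clock: 20.58
tool_pos: [0.4633, -0.3093, 0.1129]
orientation: [-179.8, 0.1, -152.1]
force: [-2.4, -4.5, 8.0]
opening: 0.0552
[ 0.46331021 -0.30927463  0.11286052] [-2.358571   -4.54102765  8.00162261] [-1.65525869  0.49684089 -0.8637012 ]
clock: 20.83
tool_pos: [0.4633, -0.3092, 0.1129]
orientation: [-179.7, 0.1, -152.1]
force: [-0.7, -10.0, 5.4]
opening: 0.0553
[ 0.46330245 -0.30917178  0.11286968] [-0.72709222 -9.98824112  5.42331543] [-3.57825671  0.07309496 -0.94441036]
```

Sideways shifts now meet force in both directions, so the journals are trapped in the V's. I'll recentre and release slowly.

```bash
python3 -m handwheel '[[[0,-0.0015,0,0,1],[0,0,0,0,1],[0,0,0,0,1]]]'
python3 -m handwheel '[[[0,0,0,0,0.33],[0,0,0,0,0.3],[0,0,0,0,0.25],[0,0,0,0,0.15],[0,0,0,0,0],[0,0,0,0,0],[0,0,0,0,0]]]'
python3 - <<'E'
from h import *
o=telemetry.get_obs();print(o['force'])
s=vision.snapshot('wrist');wcam(s,o);a=vision.snapshot('scene')
cv2.imwrite('pics/w14.png',np.hstack([s['color'],cv2.resize(a['color'][180:308,60:156],(288,384),interpolation=cv2.INTER_CUBIC)])[:,:,::-1])
E
```

```text
clock: 21.08
tool_pos: [0.4633, -0.3093, 0.1128]
orientation: [-179.9, 0.1, -152.1]
force: [-2.1, -1.4, 10.4]
opening: 0.0554
clock: 21.67
tool_pos: [0.4623, -0.3083, 0.111]
orientation: [180.0, -0.0, -152.1]
force: [-0.1, 0.2, -0.2]
opening: 0.085
[-0.14897419  0.215182   -0.21019579]
```

View pics/w14.png

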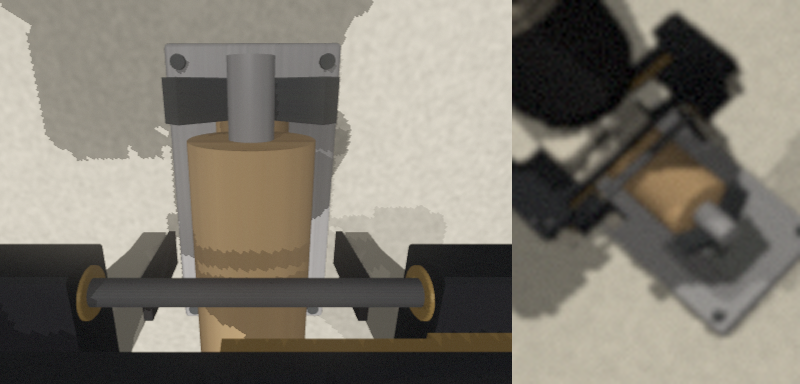

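```bash
python3 -m handwheel '[[[0,0,-0.01,0,0],[0,0,-0.02,0,0],[0,0,-0.03,0,0],[0,0,-0.035,0,0],[0,0,-0.035,0,0],[0,0,-0.03,0,0],[-0.035,0.01,0,0,0],[-0.035,0.01,0,0,0],[-0.035,0.01,0,0,0],[-0.035,0.01,0,0,0],[0,0,0,0,0],[0,0,0,0,0]]]'
python3 - <<'E'
from h import *
o=telemetry.get_obs()
s=vision.snapshot('wrist');wcam(s,o);a=vision.snapshot('scene');b=vision.snapshot('top')
cv2.imwrite('pics/w15.png',np.hstack([s['color'],cv2.resize(a['color'][180:308,60:156],(288,384),interpolation=cv2.INTER_CUBIC)])[:,:,::-1])
cv2.imwrite('pics/t15.png',b['color'][:,:,::-1]);cv2.imwrite('pics/a15.png',a['color'][:,:,::-1])
for n,z in (('bowl_mid',.03),('tin_mid',.03),('jar_mid',.05)):
  for p in (a,b):
    r=place_of(n,p);print(n,[np.round(q['xy'],1) for q in r[:1]])
E
```

```text
clock: 22.77
tool_pos: [0.5683, -0.206, 0.2713]
orientation: [180.0, -0.0, -151.9]
force: [-0.5, -0.2, 0.2]
opening: 0.0878
bowl_mid [array([276.1, 299. ])]
bowl_mid [array([285.7, 117.5])]
tin_mid [array([197.7, 318.3])]
tin_mid [array([406.8, 209. ])]
jar_mid []
jar_mid [array([210.7, 123.5])]
```

View pics/w15.png

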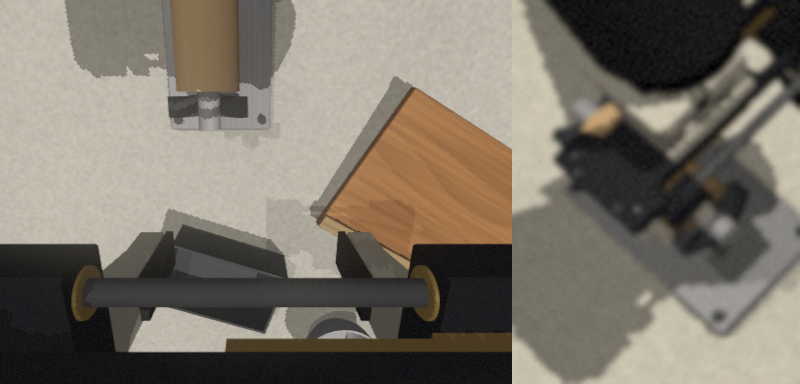

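View pics/a15.png

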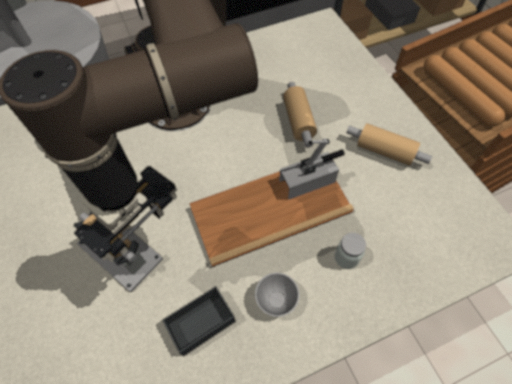

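```bash
python3 -m handwheel '[[[0,0.03,-0.005,0,0],[0,0.035,0,0,0],[0,0.035,0,0,0],[0,0.035,0,0,0],[0,0.035,0,0,0],[0,0.035,0,0,0],[0,0.02,0,0,0],[0,0,0,0,0],[0,0,0,0,0]]]'
python3 - <<'E'
from h import *
a=vision.snapshot('scene');b=vision.snapshot('top')
A=cv2.resize(a['color'][190:300,60:170],(400,400),interpolation=cv2.INTER_CUBIC);B=cv2.resize(b['color'][160:260,350:450],(400,400),interpolation=cv2.INTER_CUBIC)
cv2.imwrite('pics/f1.png',np.hstack([A,B])[:,:,::-1]);cv2.imwrite('pics/f2.png',b['color'][:,:,::-1])
c=np.array([.462,-.309,.109]);x=np.array([.883,.469,0])
for k in (-.096,-.062,0,.062,.096): print(k,(proj(a,c+k*x)-[60,190])*400/110,(proj(b,c+k*x)-[350,160])*4+[400,0])
E
```

```text
clock: 23.97
tool_pos: [0.4618, -0.008, 0.2768]
orientation: [-180.0, 0.1, -152.0]
force: [0.3, -1.1, 0.1]
opening: 0.0876
-0.096 [82.21429964 89.25682714] [692.61420496 317.55532744]
-0.062 [112.60146275 115.47222872] [667.72979098 274.81698007]
0 [169.75307294 164.77766757] [622.81287068 197.6733132 ]
0.062 [229.27034712 216.12399557] [578.48094343 121.53435702]
0.096 [262.96679384 245.19435925] [554.41414297  80.20024007]
```

View pics/f1.png

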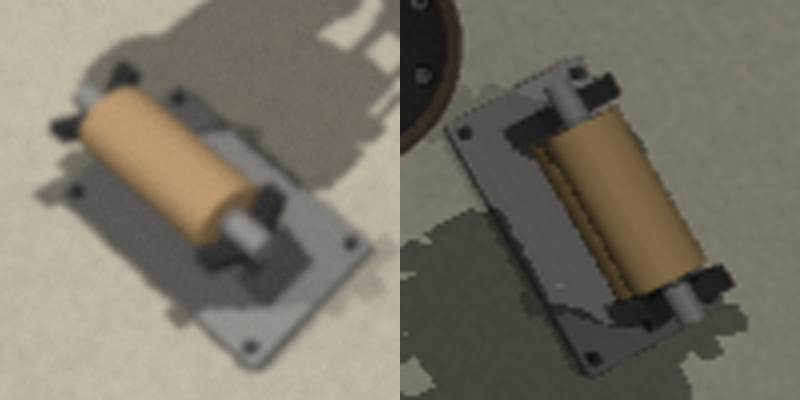

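View pics/f2.png

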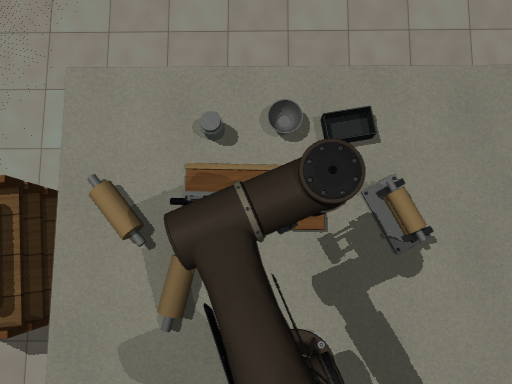

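Both journals lie in the V's with the barrel between the rests. The clamp is open, and the bowl, tin and jar haven't moved. I'll hand the job in.

```bash
python3 -c "
from plant import close_job;print(close_job())"
```

```text
the job is handed in; nothing more can be done
None
```

The job is done and handed in at about 24 s of the 66 s allowed.

- **Clamp:** I pushed it over centre and it fell to its open stop. The later pictures show the handle lying level toward +y.
- **Drawing out and setting down:** I drew the roller out of the dock by its free journal and slid it down the slope gripped. The ledge showed as a −10 N reaction at x ≈ 98 mm. I let go there, and a picture confirmed it was resting about 1–2 mm from the given point.
- **Seating:** I gripped the roller by its middle and lowered it into the V rests. Contact came at TCP height 113 mm, and it resisted sideways shifts both ways before I released it.

**Last checks:**
- Both cameras show both journals in the V's and the barrel between the rests.
- The clamp is open, and the bowl, tin and jar look unmoved.
- The robot is clear of everything.

**Disagreements:**
- One network reading put the tin on the sheeter in the top view. The picture shows the tin in its place, so I took that reading as false.
- A second estimate of the seat position, taken from the tips of the V's, was about 3 mm off the one from their bottoms. I used the one from the bottoms, and the contact and the pictures bore it out.

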